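Index the ring jig a quarter turn and hold the pin

ROBOT

A 6-joint arm with a two-finger parallel gripper is mounted at the origin on a cart in front of the work surface, level with it; the furniture and walls round the work are solid. World frame = base frame: x ahead of the robot, y to its left, z up, the work surface at z = 0. Lengths are in m, angles in rad, forces in N, time in s.
With the tool pointing down it reaches from about 0.35 to 0.85 m from the base axis. Payload 8.1 kg.
Tool frame: the origin (TCP) lies at the very end of the fingers, on their centre line; the grasp point (between the pads) lies 19 mm behind it (ctrl.grasp_offset is the distance from the TCP to the grasp point, in m); z points along the fingers, y is the direction in which the jaws open and shut (so a half turn about z gives the same grasp; the last joint's range is limited). The gripper opens to 93 mm and grips with 3 to 60 N. Pads are 15 mm wide; open, the fingers measure 128 mm over their backs; the gripper's body (75 mm by 188 mm) begins 65 mm behind the grasp point.
Start: joints at [-1.314, 0.13, 1.488, -0, 1.523, -0.085], TCP at [0.201, -0.565, 0.196] pointing down, gripper open.
Joint ranges: [-2.96, 2.96], [-0.89, 2.26], [0.02, 2.5], [-1.34, 4.48], [0, 2.73], [-2.66, 2.66]. Speed limits (rad/s): [2.39, 2.39, 2.79, 3.14, 3.14, 3.14].

INTERFACE

Orientations are given as a rotation vector (axis times angle).
In Python, from station import ctrl, read_camera, camera_model, ticket gives the robot as it stands. The module is installed in compiled form; this text tells all that it offers.
- The arm moves only by the shell command python3 -m handwheel 'ROWS' [OPENING] [FORCE]. ROWS is JSON, a list of rows, each a list of 2 entries, a list of its own where there are three numbers: the shift along the world's x, y, z in mm, then the turn about the world's z in degrees. In form: [[[tx, ty, tz], twist], ...]. A call has 1 to 8 rows; each row is the pose to reach, as a shift and turn from the pose measured when the call began; what a row does not reach only later rows make up. A row lasts 1/12 s, in which the tool goes at most 41.7 mm and 7.16 degrees, less where a joint would pass 70% of its speed; a pose out of reach is approached as far as the arm can. A call with a gripper value outside its range is refused whole. OPENING is the gripper's target within -1 to 1 (fully open at 1, half-way at 0, shut at -1), set as the call begins (- or left out, the last holds). The fingers move at their own pace and stop on an object; FORCE is the grip in N (left out, the last holds). Time passes only in rows, so rows that repeat a pose let the fingers close. It gives the time, the measured TCP pose, the force and the opening at its end, in the units of the state.
- ctrl.read_state(): the state, without advancing time (a new reading comes with each control period).
- read_camera(name): name is "side" or "top"; returns (picture, depth): 384x512x3 uint8, red, green, blue; 384x512 float32, m along the optical axis (not along the pixel's ray), 0 where there is no reading.
- camera_model(name): a dict with "K" (3x3 intrinsics, pixels), "extrinsics" (4x4, takes a point from camera to world coordinates). Camera axes: x right, y down, z forward; pixel columns grow to the right and rows downward; lengths in m; the calibration is good to about 2 mm. A picture is of the moment at which its call begins. camera_model takes no time and is no camera call.
- ticket.hand_in(): hands the job in, once; it reports no verdict.
The state is a dict: "time_s": time; "joint_positions": joint angles; "joint_velocities": joint speeds; "effort": joint torques, N m; "tcp_pos": TCP position; "tcp_rot": TCP orientation; "ft_force": force on the tool from outside, world axes, zero at the start; "moment": the same for the moment, N m; "width": finger opening in m.
Only numpy, scipy, OpenCV 4.12 (cv2) and the standard library are available. Lean on these libraries where they do the work, as an engineer would, in place of code of your own. Each camera call takes 0.05 s, during which the arm holds its last target. There are 200 camera calls.

TASK

Advance the ring in the dividing jig by a quarter turn: tip the spindle lock lever fully outward to free the spindle, pull the sprung index pin fully up out of the plate by its knob, and with the pin held up swing the arm clockwise (seen from above) from one sector finger to the other without letting the pin touch the plate. Finish while still holding the knob, with the arm up against the second finger and the pin held fully up above its new hole, because I want to check the bezel against the pointer before it drops in. Leave the other things on the bench where they are.

Things in the scene. Friction and masses are not known exactly. Their poses are not given: they have to be found in the camera images.
- dividing_jig: Fixed jig: grey round foot, steel index plate 176 mm wide (top 36 mm high) with 24 holes. Origin: spindle axis at bench level. In its axes the arm starts along -y and ends along -x; lock lever at +y, pointer post (98 mm tall) at +x, ring on a 98 mm high arbor in the middle. Two dark sector fingers on the plate (tabs 53 mm high) stop the arm at either end of the quarter turn.
- index_arm (a joint): Turn of the spindle and its arm, rad: 0 at the first finger, grows clockwise seen from above, stopped by the second finger at 1.58 (pin over the new hole at 1.571). The arm is an aluminium bar 16 mm wide, top 55 mm above the bench. It cannot turn while the lock lever is upright or the pin sits in a hole; otherwise under 1 N at the knob turns it.
- index_plunger (a joint): Lift of the sprung index pin, m: 0 seated 8 mm deep in a hole, clear of the plate above 0.008, fully up at its stop at 0.014. The spring pulls it down with about 5 N at the bottom and 9 N at the top; it snaps down when let go.
- pull_knob: Dark knurled round knob on top of the index pin, at the arm's end, 75 mm from the spindle axis. 21 mm wide (24 mm at the rim on top), 27 mm tall; origin at the centre of its underside, 74 mm above the bench when the pin is seated; below it a 14 mm wide bushing, 17 mm across at its foot. z up. It spins freely about its vertical axis.
- knob_grip (a point): Point on the axis of the pull knob 12 mm above its underside, where to grip it (86 mm above the bench when the pin is seated).
- pin_tip (a point): Lower end of the 6 mm index pin, on its axis.
- next_hole (a point): Mouth of the hole above which the pin must finish, in the plate's top face, 75 mm from the spindle axis along the jig's -x. Holes are 8 mm wide.
- lock_lever (a joint): Tip of the spindle lock lever, rad: about 0 upright (locked), grows as the ball is pulled outward, away from the spindle; the spindle is free above 0.6, and the stop is at 1.05. It stays where it is left; about 3 N at the ball moves it.
- lever_ball (a point): Centre of the black ball, 20 mm across, at the top of the lock lever on an 8 mm stem; 88 mm above the bench and 4 mm outward of the pivot when locked, 52 mm when fully open, 58 mm outward of the pivot then. The lever turns about a horizontal axis parallel to the jig's x.
- lever_pivot (a point): Point on the lever's pivot axis, 24 mm above the bench, 101.5 mm from the spindle axis along the jig's +y, 64 mm from the ball's centre. Bracket cheeks either side of the lever are 34 mm high, 29 mm over both.
- scriber: Bystander: thin brass scriber, 150 mm long and 9 mm thick, lying to the right of the jig. Origin at the centre of its underside.
- dividers: Bystander: steel spring dividers, 43 x 127 x 9 mm, lying to the left front of the jig. Origin at the centre of the underside.
- felt_stick: Bystander: pale felt stick, 17 x 105 x 12 mm, lying behind the jig. Origin at the centre of the underside.
- caliper: Bystander: slide caliper, 56 x 200 x 13 mm, lying at the front left of the bench. Origin at the centre of the underside.
- charcoal_block: Bystander: black soldering block, 64 x 117 x 30 mm, at the left of the bench. Origin at the centre of the underside.
- borax_dish: Bystander: white round dish, 72 mm wide, 18 mm high, to the right of the jig. Origin at the centre of the underside.
- shears: Bystander: black-handled snips, 44 x 123 x 9 mm, lying to the right. Origin at the centre of the underside.
- emery_stick_flat: Bystander: grey emery stick, 21 x 210 x 6 mm, lying to the right. Origin at the centre of the underside.

How it is judged:
On the way, in this order (a step that is already met when the one before it is completed fails the run):
1. the lock lever is tipped outward and the spindle is free (value of joint lock_lever above 0.75 rad and value of joint index_arm below 0.05 rad), for 0.2 s.
2. the index pin is pulled fully up while the arm is still at the first finger (value of joint index_plunger above 0.011 m and value of joint index_arm below 0.08 rad), for 0.2 s.
3. the arm is at the second finger with the pin held up over the new hole (value of joint index_arm above 1.535 rad and value of joint index_plunger above 0.011 m), for 0.3 s.
At the end, for the whole second after the job is handed in: The fingers still hold the pull knob (more than 2 N), the pin is at least 11 of its 14 mm up, its tip within 3.5 mm of the new hole's axis with the arm at the second finger (joint above 1.535), the knob is still (under 10 mm/s) and the lock lever is tipped outward (above 0.75 rad) (all of step 3 and horizontal distance between pin_tip and next_hole below 0.0035 m and value of joint lock_lever above 0.75 rad and contact force between the fingers and pull_knob above 2 N and linear speed of pull_knob below 0.01 m/s); the arm keeps its last pose, push and grip.
It fails at once if the pin touched the plate or dropped into a hole on the way (value of joint index_arm above 0.1 rad and value of joint index_plunger below 0.0083 m).
It fails at once if a bystander was shifted by more than 20 mm (distance of any of scriber, dividers, felt_stick, caliper, charcoal_block, borax_dish, shears, emery_stick_flat from where it was at the start of the episode above 0.02 m).
It also fails if it takes over 48 s, if anything falls off the work surface, if the arm or the gripper's body presses on something with over 40 N, if the wrist force passes 120 N, or if a joint passes its speed limit or range.

## Working session

There is one attempt and no reset: what is moved stays moved. The work goes in short steps, Python scripts to look and compute and a shell command to move; the robot and the scene stay as the last step left them, time stands still between calls to the robot, and variables do not carry over. Pictures are saved under pics/ and viewed, about 8 in all and at most 12, crops included, and the job is handed in when it is done.

```bash
mkdir -p pics; cat > h.py <<'E'
import numpy as np,cv2
from station import ctrl,read_camera,camera_model
def cam(n):
    m=camera_model(n);return np.array(m["K"]),np.array(m["extrinsics"])
def ray(n,u,v,z):
    K,E=cam(n);d=E[:3,:3]@np.linalg.solve(K,[u,v,1]);o=E[:3,3];return o+d*(z-o[2])/d[2]
def pts(n,D):
    K,E=cam(n);v,u=np.mgrid[:D.shape[0],:D.shape[1]]
    P=np.stack([(u-K[0,2])/K[0,0]*D,(v-K[1,2])/K[1,1]*D,D],-1);return P@E[:3,:3].T+E[:3,3]
def proj(n,p):
    K,E=cam(n);q=K@(E[:3,:3].T@(np.array(p)-E[:3,3]));return q[:2]/q[2]
E
python3 - <<'E'
from h import *
for n in("top","side"):
    I,D=read_camera(n);np.savez(n+"0.npz",I=I,D=D)
    cv2.imwrite(f"pics/{n}0.png",cv2.resize(I[...,::-1],(800,600)))
    print(n,cam(n))
print(ctrl.read_state())
E
```

```text
top (array([[482.19099953,   0.        , 256.52720472],
       [  0.        , 482.19099953, 189.834929  ],
       [  0.        ,   0.        ,   1.        ]]), array([[ 0.08502109, -0.97148208,  0.22134584,  0.26024119],
       [-0.99636969, -0.08192771,  0.02313637,  0.02279553],
       [-0.00434221, -0.22250937, -0.97492088,  1.31976979],
       [ 0.        ,  0.        ,  0.        ,  1.        ]]))
side (array([[349.58498394,   0.        , 257.22239741],
       [  0.        , 349.58498394, 193.63497474],
       [  0.        ,   0.        ,   1.        ]]), array([[-9.97095794e-01,  1.00268683e-03, -7.61509878e-02,
         5.89239675e-01],
       [ 7.16948727e-02,  3.49617082e-01, -9.34145460e-01,
         1.11091707e+00],
       [ 2.56870308e-02, -9.36892145e-01, -3.48673609e-01,
         4.77016814e-01],
       [ 0.00000000e+00,  0.00000000e+00,  0.00000000e+00,
         1.00000000e+00]]))
{'time_s': 0.1, 'joint_positions': array([-1.31441775e+00,  1.31093048e-01,  1.48916124e+00, -9.34389050e-06,
        1.52299901e+00, -8.54162638e-02]), 'joint_velocities': array([ 2.05389678e-03, -1.49330998e-03, -2.64171922e-03,  5.87059413e-05,
       -1.48916826e-03, -1.05070462e-03]), 'effort': array([ 1.75553363e-03, -5.61343288e+01, -4.93094730e+01,  7.71159679e-02,
        2.92141229e-02, -3.73819410e-05]), 'tcp_pos': array([ 0.20097603, -0.5647577 ,  0.19519297]), 'tcp_rot': array([-3.09419781e+00, -5.33999943e-01,  2.37190765e-04]), 'ft_force': array([-0.24680854,  0.83618021, -0.29021737]), 'moment': array([-0.06711862,  0.05892183,  0.03571907]), 'width': 0.09304524436322123}
```

View pics/top0.png

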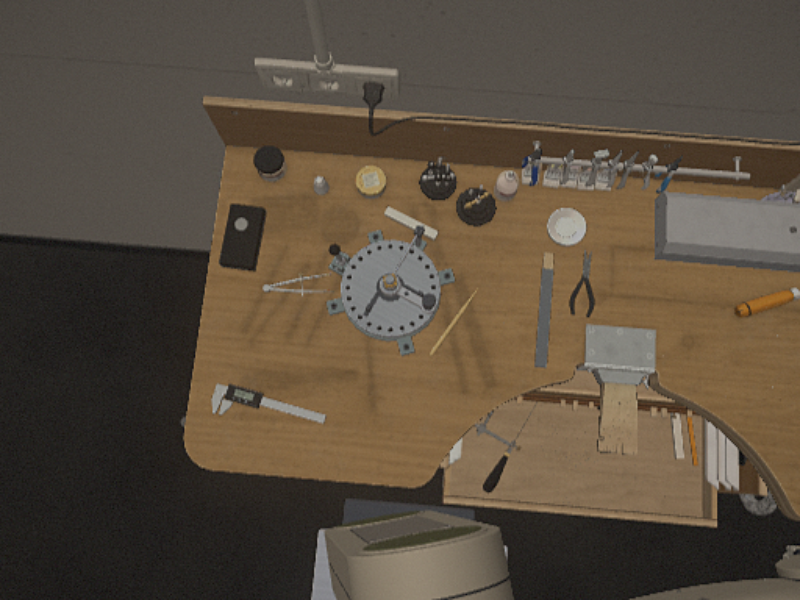

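View pics/side0.png

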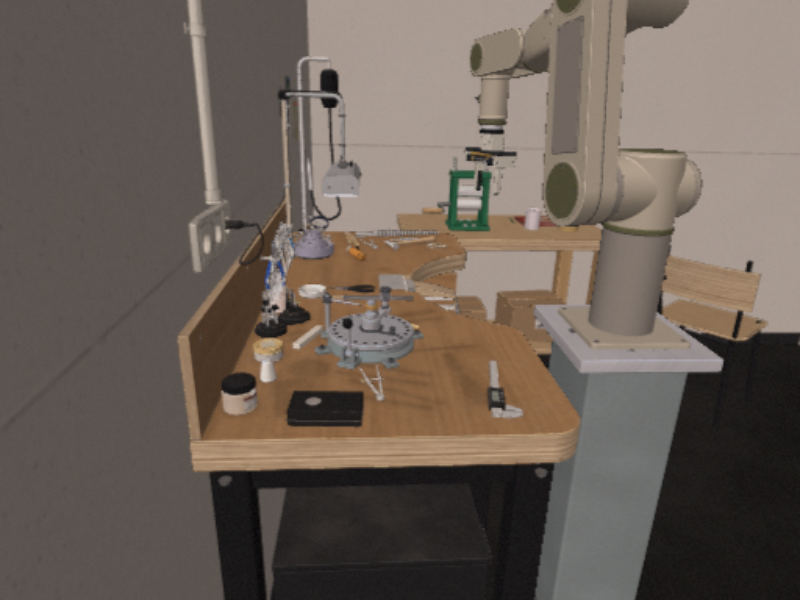

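The top view shows the jig centre at about (389,289), the knob at (428,300), the lever ball at (335,249) and the pointer at (419,232), all in 800-px coordinates. I'll measure these next.

```bash
python3 - <<'E'
from h import *
d=np.load("top0.npz");I,D=d["I"],d["D"];P=pts("top",D)
g=I.max(-1)
def blob(c,r,z0,z1,dark):
    u,v=c;m=np.zeros(g.shape,bool);m[v-r:v+r,u-r:u+r]=1
    m&=(P[...,2]>z0)&(P[...,2]<z1)&(g<dark)
    n,L,S,C=cv2.connectedComponentsWithStats(m.astype(np.uint8));k=1+S[1:,4].argmax()
    return C[k],S[k],np.median(P[L==k],0)
for nm,c,r,z0,z1,dk,z in[("ball",(214,159),9,.07,.11,80,.093),("knob",(274,192),10,.09,.115,255,.101),("post",(267,148),12,.085,.12,255,.098)]:
    C,S,p=blob(c,r,z0,z1,dk);print(nm,C,S,p.round(4),ray("top",*C,z).round(4))
# plate: bright at z~.036
m=(abs(P[...,2]-.036)<.006);m[:, :200]=0;m[:,300:]=0;m[:140]=0;m[230:]=0
c,_=cv2.findContours(m.astype(np.uint8),0,1);c=max(c,key=cv2.contourArea)
(e,ax,an)=cv2.fitEllipse(cv2.convexHull(c));print("plate",e,ax,ray("top",*e,.036).round(4))
cr=I[125:245,190:310,::-1];cv2.imwrite("pics/c1.png",cv2.resize(cr,(600,600),interpolation=cv2.INTER_CUBIC))
d=np.load("side0.npz");J=d["I"]
cv2.imwrite("pics/c2.png",cv2.resize(J[170:260,190:290,::-1],(800,600)[:1]+(720-120,),interpolation=cv2.INTER_CUBIC))
E
```

```text
ball [213.71794872 159.38461538] [210 156   8   8  39] [0.6116 0.1709 0.0941] [0.6117 0.1719 0.093 ]
knob [274.04615385 191.78461538] [270 188   9   9  65] [0.536  0.0061 0.1009] [0.5356 0.0061 0.101 ]
post [267.91666667 146.97222222] [265 144   7   8  36] [0.658  0.0315 0.0923] [0.6564 0.0316 0.098 ]
plate (248.23080444335938, 183.05230712890625) (61.81095886230469, 67.95677947998047) [0.5688 0.0775 0.036 ]
```

View pics/c1.png

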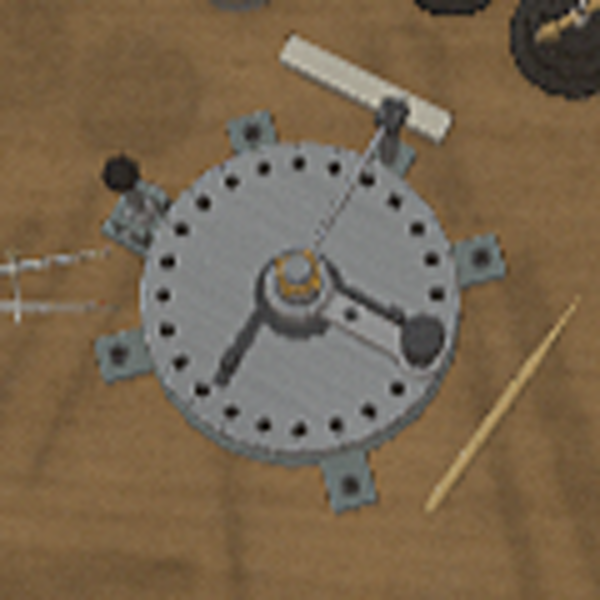

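View pics/c2.png

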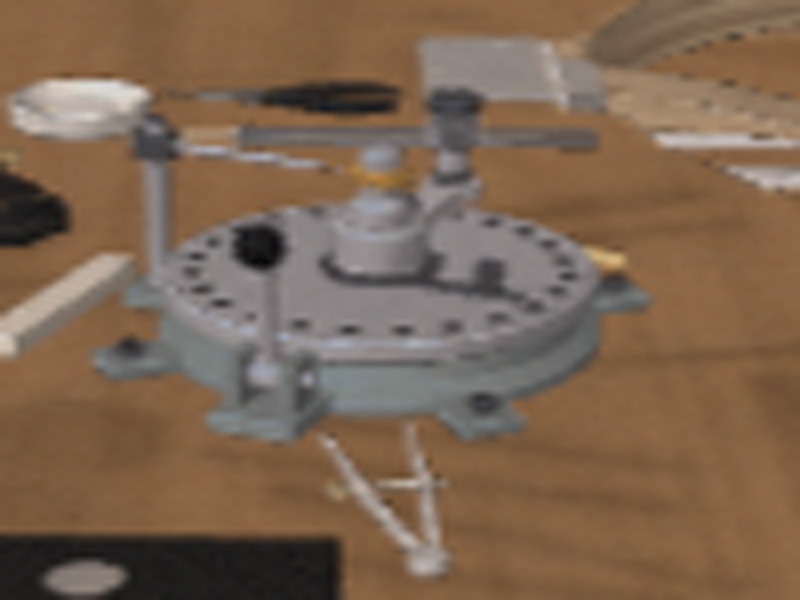

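Cross-check: knob to ball is 182 mm against 180.5 expected. The post is at right angles to that line at 99 mm. The spindle is therefore near (0.567, 0.075), with jig +y = (0.417, 0.909). Next I move over the plate, just inside the lever, with the fingers shut and the jaw line along jig x.

```bash
python3 -m handwheel '[[[396,705,0],46],[[396,705,0],46],[[396,705,0],46],[[396,705,0],46],[[396,705,0],46],[[396,705,0],46],[[396,705,0],46],[[396,705,0],46]]' -1 20
```

```text
time_s: 0.77
tcp_pos: [0.3645, -0.2726, 0.1955]
tcp_rot: [-2.636, -1.705, 0.001]
ft_force: [0.4, -0.1, 0.3]
width: 0.0441
```

```bash
python3 -m handwheel '[[[232,413,0],0],[[232,413,0],0],[[232,413,0],0],[[232,413,0],0],[[232,413,0],0],[[232,413,0],0],[[232,413,0],0],[[232,413,0],0]]'; python3 -m handwheel '[[[80,143,0],0],[[80,143,0],0],[[80,143,0],0],[[80,143,0],0],[[80,143,0],0],[[80,143,0],0]]'
```

```text
time_s: 1.43
tcp_pos: [0.5274, 0.0185, 0.1952]
tcp_rot: [-2.636, -1.705, 0.002]
ft_force: [0.6, -0.3, 0.7]
width: 0.0005
time_s: 1.93
tcp_pos: [0.6069, 0.1634, 0.1932]
tcp_rot: [-2.632, -1.709, 0.006]
ft_force: [0.4, -1.0, 0.4]
width: -0.0002
```

```bash
python3 -m handwheel '[[[-11,-24,0],0],[[-11,-24,0],0],[[-11,-24,-40],0],[[-11,-24,-80],0],[[-11,-24,-110],0],[[-11,-24,-127],0],[[-11,-24,-127],0],[[-11,-24,-127],0]]'
python3 - <<'E'
from h import *
I,D=read_camera("top");a=I[110:230,170:330,::-1]
J,_=read_camera("side");b=J[150:260,170:310,::-1]
cv2.imwrite("pics/c3.png",np.hstack([cv2.resize(a,(400,300)),cv2.resize(b,(400,300))]))
E
```

```text
time_s: 2.6
tcp_pos: [0.5949, 0.1383, 0.0657]
tcp_rot: [-2.633, -1.707, 0.009]
ft_force: [-0.3, -0.5, -0.2]
width: 0.0002
```

View pics/c3.png

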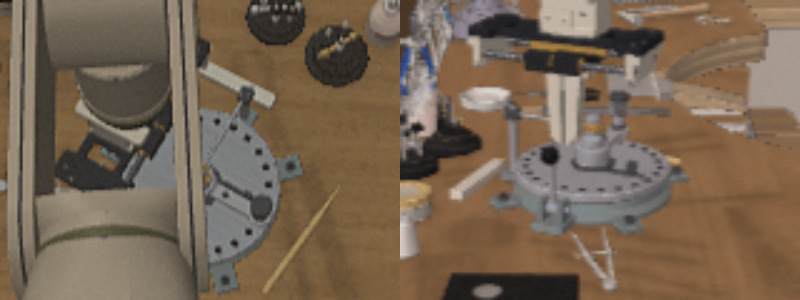

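The side view shows the fingers standing just inside the ball, which is at about (550,155), and lined up with it. Now I push it outward, easing down along its arc.

```bash
python3 -m handwheel '[[[4,9,2],0],[[8,18,2],0],[[12,27,2],0],[[17,36,1],0],[[21,45,-1],0],[[25,54,-5],0],[[29,62,-8],0],[[29,62,-9],0]]';python3 -m handwheel '[[[0,0,0],0],[[2,4,0],0],[[2,5,-1],0],[[2,5,-1],0]]'
python3 - <<'E'
from h import *
J,_=read_camera("side");b=J[150:260,170:310,::-1]
cv2.imwrite("pics/c4.png",cv2.resize(b,(700,550)))
E
```

```text
time_s: 3.37
tcp_pos: [0.6271, 0.2035, 0.059]
tcp_rot: [-2.632, -1.71, -0.0]
ft_force: [1.0, 3.7, 5.4]
width: 0.0005
time_s: 3.7
tcp_pos: [0.6291, 0.2087, 0.0578]
tcp_rot: [-2.632, -1.71, -0.001]
ft_force: [0.4, 0.5, 1.4]
width: 0.0004
```

View pics/c4.png

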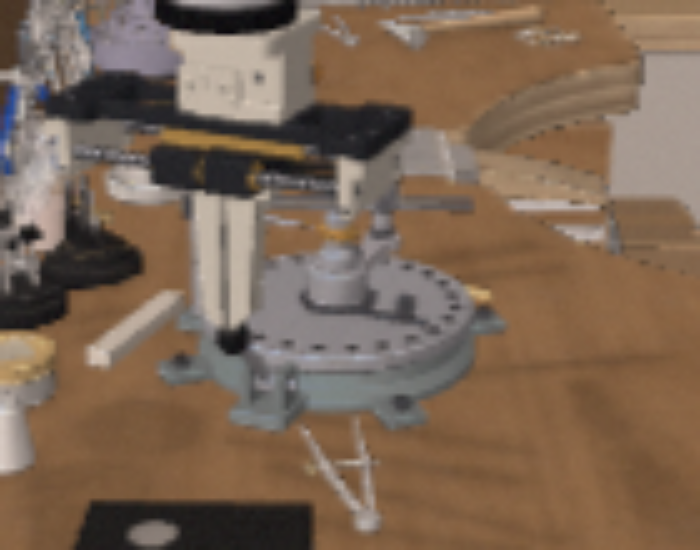

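```bash
python3 - <<'E'
from h import *
I,D=read_camera("side");P=pts("side",D)
m=np.zeros(I.shape[:2],bool);m[208:228,205:228]=1;m&=(I.max(-1)<60)
n,L,S,C=cv2.connectedComponentsWithStats(m.astype(np.uint8));k=1+S[1:,4].argmax()
print(C[k],S[k],np.median(P[L==k],0),ray("side",*C[k],.052))
c=np.array([.567,.075]);o=np.array([.417,.909])
for t in(0,.3,.6,.75,.9,1.05):
    a=t+.0625;r=.1015+.064*np.sin(a);p=[*(c+r*o),.024+.064*np.cos(a)];print(t,np.round(p,4),proj("side",p).round(1))
E
```

```text
[216.2962963 217.7037037] [213 215   7   6  27] [0.62954066 0.21519534 0.07161958] [0.63075083 0.17295916 0.052     ]
0 [0.611  0.1709 0.0879] [223.  206.1]
0.3 [0.6188 0.1879 0.0838] [220.1 209.7]
0.6 [0.6257 0.203  0.0745] [217.6 214.8]
0.75 [0.6287 0.2095 0.068 ] [216.5 217.9]
0.9 [0.6312 0.215  0.0606] [215.5 221.1]
1.05 [0.6333 0.2194 0.0523] [214.8 224.5]
```

The ball's pixel suggests about 0.75 rad, which doesn't fit with where the fingertips are. I'll back off and look at it unobstructed.

```bash
python3 -m handwheel '[[[-7,-15,2],0],[[-14,-30,6],0],[[-14,-30,40],0],[[-14,-30,60],0]]'
python3 - <<'E'
from h import *
I,D=read_camera("side");P=pts("side",D)
m=np.zeros(I.shape[:2],bool);m[200:235,205:230]=1;m&=(I.max(-1)<60)
n,L,S,C=cv2.connectedComponentsWithStats(m.astype(np.uint8))
for k in range(1,n):
  if S[k,4]>8: print(C[k],S[k],np.median(P[L==k],0))
b=I[180:250,190:280,::-1]
cv2.imwrite("pics/c5.png",cv2.resize(b,(720,560),interpolation=cv2.INTER_CUBIC))
E
```

```text
time_s: 4.13
tcp_pos: [0.6136, 0.1772, 0.1182]
tcp_rot: [-2.633, -1.708, 0.004]
ft_force: [0.4, 0.1, 1.4]
width: 0.0005
[216.14705882 217.11764706] [213 214   7   7  34] [0.62969325 0.21454356 0.07318688]
```

View pics/c5.png

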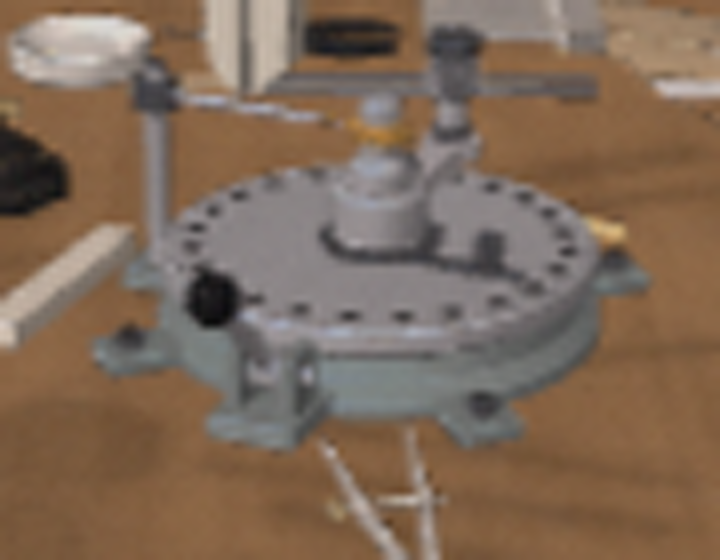

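```bash
python3 - <<'E'
from h import *
s=ctrl.read_state();print(s["tcp_pos"],proj("side",s["tcp_pos"]))
I,D=read_camera("side");P=pts("side",D)
for v in range(180,196,2):print(v,I[v,216:230].max(-1),P[v,216:230:3,1].round(3),P[v,222,2].round(3))
E
```

```text
[0.61704515 0.17823929 0.12412534] [220.69974452 195.24482888]
180 [193 195 169  97 168 193 192 191 171 114 117 125 128 126] [ 0.18   0.185  0.192  0.188 -0.337] 0.174
182 [194 193 169  97 167 193 192 189 163 116 112 100  89  87] [ 0.185  0.184  0.19   0.192 -0.302] 0.168
184 [194 194 169  97 167 193 193 186 145 114 101  42  39  41] [ 0.184  0.183  0.191  0.19  -0.258] 0.162
186 [195 194 171  97 166 194 194 182 134 115 102  95  55  51] [ 0.183  0.184  0.193  0.176 -0.25 ] 0.157
188 [152 177 170 104 169 182 144 133 135 138 139 138 140 138] [-0.236  0.187  0.192 -0.237 -0.231] 0.151
190 [162 162 152 130 107 107 105 107 113 117 116 122 121 119] [-0.19  -0.194 -0.194 -0.194 -0.198] 0.005
192 [180 177 154 142 120 130 114 134 134 134 133 136 135 135] [ 0.045  0.047 -0.185 -0.19  -0.183] 0.0
194 [138 135 136 138 141 137 126 132 128 146 162 154 158 148] [-0.165 -0.162 -0.167  0.063  0.064] -0.001
```

Measured in the side depth, the shut fingertips sit about 22 mm higher than the reported TCP. That explains why the push stopped short. I'll check whether this changes with the fingers half open.

```bash
python3 -m handwheel '[[[0,0,0],0],[[0,0,0],0],[[0,0,0],0],[[0,0,0],0],[[0,0,0],0]]' 0
cat > tip.py <<'E'
from h import *
s=ctrl.read_state();t=s["tcp_pos"];print("tcp",t.round(4),s["width"],proj("side",t).round(1))
I,D=read_camera("side");P=pts("side",D)
m=(np.linalg.norm(P[...,:2]-t[:2],axis=-1)<.06)&(P[...,2]>t[2]-.02)&(P[...,2]<t[2]+.06)
z=P[...,2][m];print("z low pct",np.percentile(z,[0,1,3,10]).round(4),m.sum())
v,u=np.nonzero(m);print("v max",v.max(),"cols",np.unique(u[v>=v.max()-4]))
E
python3 tip.py
```

```text
time_s: 4.65
tcp_pos: [0.6167, 0.1784, 0.1215]
tcp_rot: [-2.634, -1.71, -0.007]
ft_force: [-0.2, 1.1, -0.2]
width: 0.0292
tcp [0.6167 0.1784 0.1215] 0.02923285075899203 [220.8 196.1]
z low pct [0.1438 0.1448 0.1469 0.1496] 169
v max 190 cols [211 212 213 214 215 216 217 225 226 227 228 229 230 231]
```

The offset is the same half open: about 23 mm, along z only (the x and y agree). So the fingers were riding on top of the ball. I'll correct by 23 mm and push again with the real tips at z≈57 mm.

```bash
python3 -m handwheel '[[[0,0,-25],0],[[0,0,-50],0],[[0,0,-70],0],[[0,0,-84],0],[[0,0,-84],0],[[0,0,-84],0]]' -1; python3 -m handwheel '[[[3,6,0],0],[[5,12,0],0],[[8,18,-1],0],[[10,23,-3],0],[[12,27,-4],0],[[13,29,-4],0],[[13,29,-4],0]]'
python3 -m handwheel '[[[-7,-15,2],0],[[-14,-30,6],0],[[-14,-30,40],0],[[-14,-30,70],0],[[-14,-30,90],0],[[-14,-30,90],0]]' 
python3 - <<'E'
from h import *
import runpy
I,D=read_camera("side");P=pts("side",D)
m=np.zeros(I.shape[:2],bool);m[200:235,205:230]=1;m&=(I.max(-1)<60)
n,L,S,C=cv2.connectedComponentsWithStats(m.astype(np.uint8))
for k in range(1,n):
  if S[k,4]>8: print(C[k],S[k],np.median(P[L==k],0))
E
python3 tip.py
```

```text
time_s: 5.2
tcp_pos: [0.6161, 0.1783, 0.0368]
tcp_rot: [-2.634, -1.71, -0.005]
ft_force: [0.2, -0.5, 0.1]
width: 0.0028
time_s: 5.78
tcp_pos: [0.6265, 0.2023, 0.0294]
tcp_rot: [2.634, 1.708, -0.012]
ft_force: [-3.3, -21.3, -11.0]
width: 0.0002
time_s: 6.28
tcp_pos: [0.6171, 0.174, 0.1275]
tcp_rot: [2.631, 1.707, 0.005]
ft_force: [0.8, 0.6, 1.6]
width: 0.0002
[214.29411765 224.5       ] [211 222   7   6  34] [0.63495615 0.22647897 0.05536462]
tcp [0.6159 0.1737 0.1245] 0.0004667358125135914 [221.2 194.5]
z low pct [0.1463 0.1483 0.1497 0.1536] 145
v max 188 cols [216 217 218 219 220 221 222 223 224 225 226]
```

The ball is now at (214.3,224.5), and the prediction for the 1.05 rad stop is (214.8,224.5), so the lever is fully open. Next I go over the knob with the jaws half open along jig x, which is tangential there.

```bash
python3 -m handwheel '[[[-81,-168,15],0],[[-81,-168,15],0],[[-81,-168,15],0],[[-81,-168,15],0],[[-81,-168,15],0],[[-81,-168,15],0],[[-81,-168,15],0],[[-81,-168,15],0]]' 0.1
python3 - <<'E'
from h import *
s=ctrl.read_state();print(s["tcp_pos"],s["width"])
I,D=read_camera("side");P=pts("side",D)
m=np.zeros(I.shape[:2],bool);m[175:200,235:260]=1
m&=(P[...,2]>.088)&(P[...,2]<.108)&(abs(P[...,1]-.01)<.03)&(I.max(-1)<110)
v,u=np.nonzero(m);print("knob side px",u.mean(),v.mean(),u.min(),u.max(),v.min(),v.max(),"pred",proj("side",[.5356,.0061,.095]))
b=I[140:230,200:300,::-1]
cv2.imwrite("pics/c6.png",cv2.resize(b,(660,594),interpolation=cv2.INTER_CUBIC))
E
python3 tip.py
```

```text
time_s: 7.05
tcp_pos: [0.5332, 0.0061, 0.136]
tcp_rot: [2.634, 1.709, -0.006]
ft_force: [0.3, 0.1, -0.3]
width: 0.0487
[0.53317921 0.00614718 0.136011  ] 0.04866318271214394
knob side px 246.4848484848485 185.63636363636363 243 249 183 188 pred [246.59780829 185.14212321]
tcp [0.5333 0.0065 0.1361] 0.04999353303051949 [247.5 173.4]
z low pct [0.1596 0.1601 0.1608 0.1645] 120
v max 168 cols [236 237 238 239 240 241 254 255 256 257 258 259]
```

View pics/c6.png

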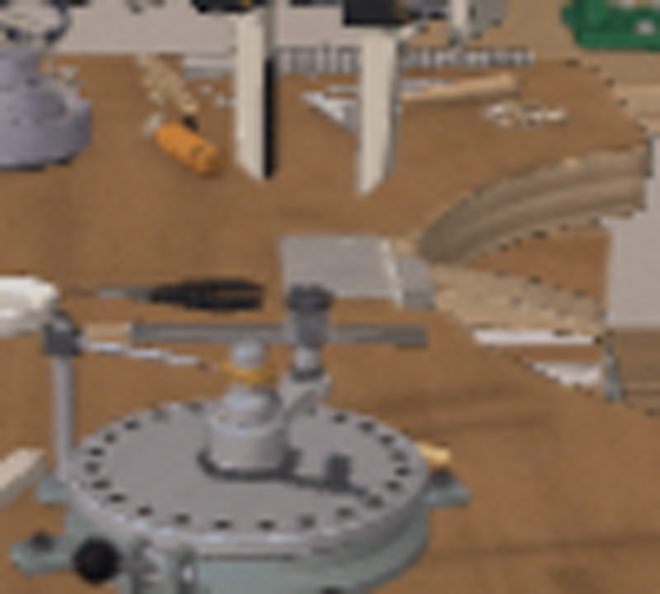

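The knob's side-view pixel (246.5,185.6) matches the prediction (246.6,185.1), and the fingers straddle it evenly. The tips really are about 24 mm above the reported TCP. Descending so the tips reach about 68 mm.

```bash
python3 -m handwheel '[[[2,0,-30],0],[[2,0,-50],0],[[2,0,-65],0],[[2,0,-75],0],[[2,0,-83],0],[[2,0,-91],0],[[2,0,-91],0],[[2,0,-91],0]]'; python3 tip.py; python3 -m handwheel '[[[0,0,0],0],[[0,0,0],0],[[0,0,0],0],[[0,0,0],0],[[0,0,0],0],[[0,0,0],0],[[0,0,0],0],[[0,0,0],0]]' -1 40
```

```text
time_s: 7.82
tcp_pos: [0.5355, 0.0068, 0.0452]
tcp_rot: [2.632, 1.711, -0.006]
ft_force: [0.1, 0.4, -0.3]
width: 0.0515
tcp [0.5355 0.0068 0.0452] 0.05145136009431449 [246.4 199.1]
z low pct [0.0342 0.0346 0.0348 0.0353] 339
v max 208 cols [230 231 244 245 246 247 248 249 250 251 252 253 254 255 256 257 258 259
 260]
time_s: 8.53
tcp_pos: [0.5362, 0.0066, 0.0462]
tcp_rot: [2.632, 1.71, -0.004]
ft_force: [-0.2, -0.4, 2.2]
width: 0.0217
```

Gripped at 21.7 mm, as the 21 mm knob should give. Lifting now.

```bash
python3 -m handwheel '[[[0,0,3],0],[[0,0,6],0],[[0,0,9],0],[[0,0,12],0],[[0,0,14],0],[[0,0,14],0],[[0,0,14],0],[[0,0,14],0]]'
python3 - <<'E'
from h import *
I,D=read_camera("side")
b=I[140:230,200:300,::-1]
cv2.imwrite("pics/c7.png",cv2.resize(b,(660,594),interpolation=cv2.INTER_CUBIC))
E
```

```text
time_s: 9.2
tcp_pos: [0.5357, 0.0067, 0.0597]
tcp_rot: [2.632, 1.71, -0.005]
ft_force: [-0.3, 1.0, -7.3]
width: 0.0216
```

View pics/c7.png

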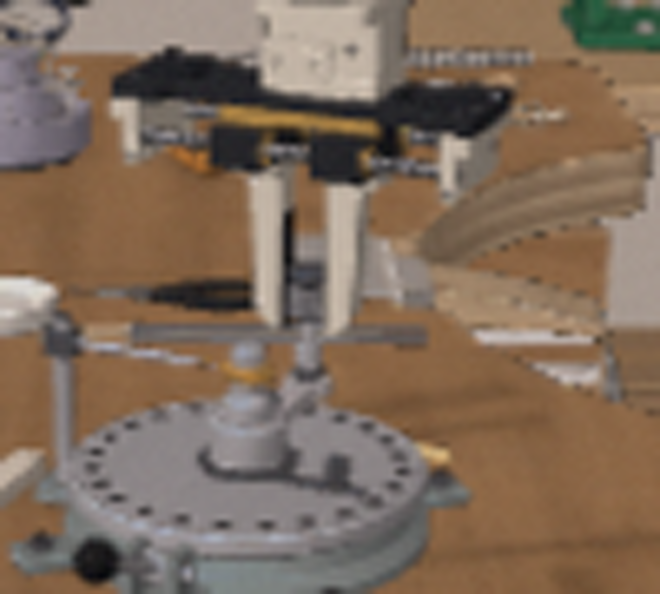

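The knob has risen with the fingers: its top moved from (308,295) to (308,265), about 13 mm. I'll raise it a little more to feel the stop.

```bash
python3 -m handwheel '[[[0,0,1],0],[[0,0,2],0],[[0,0,2],0],[[0,0,2],0]]'
```

```text
time_s: 9.58
tcp_pos: [0.5348, 0.007, 0.0606]
tcp_rot: [2.633, 1.711, -0.008]
ft_force: [0.1, 2.3, -18.2]
width: 0.0216
```

```bash
python3 -c "
import numpy as np
for f in list(np.arange(0,91,7.5))+[91.5]:
  a=np.radians(-114.6-f);print(f,(75*(np.cos(a)+.4163)).round(1),(75*(np.sin(a)+.9092)).round(1))"
```

```text
0.0 0.0 -0.0
7.5 -8.6 4.7
15.0 -16.6 10.4
22.5 -23.7 17.1
30.0 -29.9 24.7
37.5 -35.1 33.1
45.0 -39.1 42.0
52.5 -41.9 51.4
60.0 -43.4 61.1
67.5 -43.7 70.9
75.0 -42.7 80.7
82.5 -40.5 90.2
90.0 -37.0 99.4
91.5 -36.1 101.2
```

```bash
python3 -m handwheel '[[[-4,2,1],0],[[-9,5,1],0],[[-17,10,1],0],[[-24,17,1],0],[[-30,25,1],0],[[-35,33,1],0],[[-39,42,1],0],[[-39,42,1],0]]'
```

```text
time_s: 10.25
tcp_pos: [0.4957, 0.0508, 0.0609]
tcp_rot: [2.632, 1.712, -0.004]
ft_force: [10.1, 4.3, -29.2]
width: 0.0218
```

```bash
python3 -m handwheel '[[[-1,4,0],0],[[-2,8,0],0],[[-3,17,0],0],[[-3.5,27,0],0],[[-2.5,37,0],0],[[0,46,0],0],[[3,55,0],0],[[3,55,0],0]]'
```

```text
time_s: 10.92
tcp_pos: [0.4993, 0.106, 0.0607]
tcp_rot: [2.63, 1.712, -0.003]
ft_force: [5.7, -3.1, -20.5]
width: 0.0219
```

```bash
python3 -m handwheel '[[[1.5,1,0],0],[[2,2.5,0],0],[[2,2.5,0],0],[[2,2.5,0],0]]'
python3 - <<'E'
from h import *
I,D=read_camera("side");T,_=read_camera("top")
a=cv2.resize(I[140:230,200:300,::-1],(440,396),interpolation=cv2.INTER_CUBIC)
b=cv2.resize(T[120:216,200:280,::-1],(330,396),interpolation=cv2.INTER_CUBIC)
cv2.imwrite("pics/c8.png",np.hstack([a,b]))
E
```

```text
time_s: 11.25
tcp_pos: [0.5004, 0.1073, 0.0606]
tcp_rot: [2.63, 1.711, -0.007]
ft_force: [-2.0, -5.3, -14.2]
width: 0.0218
```

View pics/c8.png

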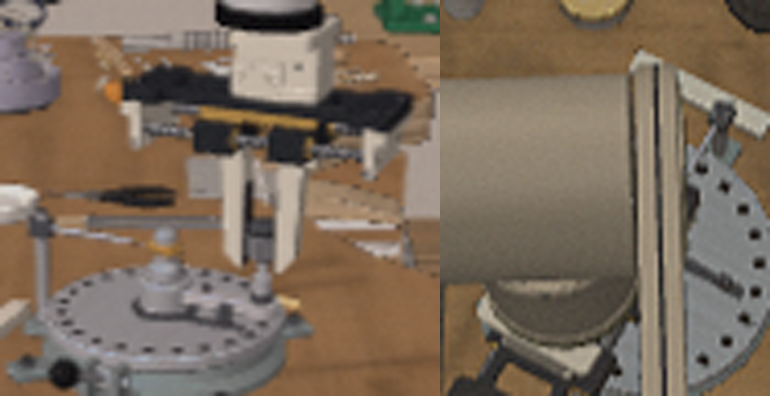

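The arm lies along the second finger and the knob is gripped with the bushing showing beneath it. There is about 5.6 N of tangential resistance, so it is at the stop. A small firming push and a settle come next.

```bash
python3 -m handwheel '[[[0.5,1.5,0.5],0],[[0.5,1.5,0.5],0],[[0.5,1.5,0.5],0],[[0.5,1.5,0.5],0],[[0.5,1.5,0.5],0],[[0.5,1.5,0.5],0],[[0.5,1.5,0.5],0],[[0.5,1.5,0.5],0]]'
python3 - <<'E'
from h import *
I,D=read_camera("side");P=pts("side",D);s=ctrl.read_state()
t=s["tcp_pos"];print(t.round(4),s["ft_force"].round(1),abs(s["joint_velocities"]).max(),s["width"])
for u0 in(205,):
  m=np.zeros(I.shape[:2],bool);m[200:235,205:222]=1;m&=(I.max(-1)<60)
  v,u=np.nonzero(m);print("ball",u.mean(),v.mean())
# knob: dark pixels near tcp
m=(np.hypot(P[...,0]-t[0],P[...,1]-t[1])<.02)&(P[...,2]>.07)&(P[...,2]<.13)&(I.max(-1)<110)
v,u=np.nonzero(m);z=P[...,2][m];print("knob z",np.percentile(z,[2,50,98]).round(4),u.mean(),v.min(),v.max(),[proj("side",[t[0],t[1]+.01,q]).round(1) for q in(.088,.115)])
E
```

```text
time_s: 12.02
tcp_pos: [0.5001, 0.1073, 0.0607]
tcp_rot: [2.629, 1.71, -0.01]
ft_force: [1.3, -6.7, -17.4]
width: 0.0218
[0.5001 0.1073 0.0607] [  0.5  -7.  -17.8] 0.001017581524863098 0.021948780500813295
ball 213.78947368421052 223.97368421052633
knob z [0.0859 0.1076 0.1264] 257.7848101265823 185 199 [array([259.7, 199.2]), array([260. , 190.9])]
```

```bash
python3 -c "
from station import ticket
print(ticket.hand_in())"
```

```text
the job is handed in; nothing more can be done
None
```

The ring is advanced a quarter turn and the job is handed in at about 12 s of the 48 s. The gripper is still holding the knob, with the pin fully up over its new hole and the arm against the second finger. No verdict was reported.

**What I did:** I tipped the lock lever to its outer stop, gripped the knob at 40 N and pulled the pin up to its stop. I then swung the arm clockwise until it met the second finger.

**Last checks:**
- **Lever:** the ball is at side-view pixel (213.8, 224.0); full tip predicts (214.8, 224.5).
- **Pin:** it is up at its stop, with about 17 N downward on the gripper against a 9 N spring. The knob's underside is at about 88 mm.
- **Arm:** it moved 106.0 mm in a straight line when it reached the finger, against 106.5 mm expected. A further push brought about 7 N of resistance and no movement.
- **Grip and stillness:** the fingers are 21.9 mm apart on the 21 mm knob, and the joints are still.

**What disagreed:** in the side view the fingertips sit about 23 mm higher than the reported TCP. Because of that, the first lever push rode over the ball and stopped at about 0.7 rad. I applied the 23 mm correction and the second push reached the stop.

**Not checked:** I did not measure the other things on the bench at the end. I moved well above them, and felt no unexpected contact. The top camera's view of the new hole was blocked by the arm, so the pin's position over it rests on the knob position and the finger contact.

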